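Set the guide roller's gap with a gauge

ROBOT

A 7-joint arm with a two-finger parallel gripper is mounted at the origin on a cart in front of the work surface, level with it; the furniture and walls round the work are solid. World frame = base frame: x ahead of the robot, y to its left, z up, the work surface at z = 0. Lengths are in m, angles in rad, forces in N, time in s.
With the tool pointing down it reaches from about 0.425 to 0.925 m from the base axis. Payload 6.8 kg.
Tool frame: the origin (TCP) lies at the very end of the fingers, on their centre line; the grasp point (between the pads) lies 19 mm behind it (bot.grasp_offset is the distance from the TCP to the grasp point, in m); z points along the fingers, y is the direction in which the jaws open and shut (so a half turn about z gives the same grasp; the last joint's range is limited). The gripper opens to 85 mm and grips with 20 to 120 N. Pads are 22 mm wide; open, the fingers measure 114 mm over their backs; the gripper's body (76 mm by 85 mm) begins 54 mm behind the grasp point. The pads swing forward as they close: fully open they stand 13 mm farther back than shut.
Start: joints at [1.007, 0.477, 0.022, 1.555, -0.011, 1.109, -0.083], TCP at [0.297, -0.606, 0.196] pointing down, gripper open.
Joint ranges: [-2.96, 2.96], [-0.34, 2.1], [-1.41, 1.46], [0.24, 2.44], [-1.37, 4.51], [0.17, 1.92], [-2.96, 2.96]. Speed limits (rad/s): [2.39, 2.39, 3.14, 3.14, 3.14, 3.14, 3.14].

INTERFACE

Orientations are given as a unit quaternion [w, x, y, z].
In Python, from station import monitor, cams, bot, finder gives the robot as it stands.
- The arm moves only by the tool jog_arm, never from a script. Its argument "plan" is a list of rows, each an object of numbers: "x", "y", "z": the shift along the tool's x, y, z as a fraction of full scale; "wx", "wy", "wz": the turn, a rotation vector about the tool's x, y, z as a fraction of full scale. A call has 1 to 12 rows; each row is the pose to reach, as a shift and turn from the pose measured when the call began, along the tool's axes at that moment, turning the shorter way round; what a row does not reach only later rows make up. Full scale, the value 1, is 20 cm for a shift and 180 degrees for a turn. A row lasts 1/12 s, in which the tool goes at most 41.7 mm and 7.16 degrees, less where a joint would pass 70% of its speed; a pose out of reach is approached as far as the arm can. A call with a number of a shift or a turn outside -1 to 1 is refused whole. A call with a gripper value outside its range is refused whole. "hand" is the opening, from -1 (shut) to 1 (fully open), set as the call begins (left out, the last holds). The fingers move at their own pace and stop on an object; "grip_force" is the grip in N (left out, the last holds). Time passes only in rows, so rows that repeat a pose let the fingers close. It gives the time, the measured TCP pose, the force and the opening at its end, in the units of the state.
- monitor.get_obs(): the state, without advancing time (a new reading comes with each control period).
- cams.read_camera(name): name is "scene" or "top" or "wrist"; returns the picture (400x640x3 uint8, red, green, blue); there is no depth.
- cams.get_calibration(name): a dict with "fx", "fy", "cx", "cy" (pixels), "distortion" ([k1, k2, p1, p2, k3] as OpenCV has them; the pictures are not rectified), "extrinsics" (4x4, takes a point from world to camera coordinates). Camera axes: x right, y down, z forward; pixel columns grow to the right and rows downward; lengths in m; the calibration is good to about 2 mm. A picture is of the moment at which its call begins: read the wrist's pose just before it. get_calibration takes no time and is no camera call; for the wrist camera it gives the pose at the moment of the call.
- bot.hand_in(): hands the job in, once; it reports no verdict.
Trained networks look in the newest picture that a camera, given by its name, has taken for a name from the list of things; names that differ only in an ending like _2 or _b are one class to them, and where a whole thing is asked for, a point or a joint stands for the part that bears it (a point fixed in the world has none). Each returns a list of dicts, best first, with "confidence" (0 to 1); they miss things now and then, are a little off and sometimes report something else, mostly with a low value. They report only what shows in the picture. A call takes as long as a camera call.
- finder.find_in(camera, target): "bbox" ([left, top, width, height] in pixels, round what is visible of it).
- finder.place_of(camera, target): "location" ([column, row] in pixels: a listed point, or the origin of a listed thing).
The state is a dict: "t": time; "q": joint angles; "joint_vel": joint speeds; "joint_torque": joint torques, N m; "eef_pos": TCP position; "tool_rot": TCP orientation; "contact_force": force on the tool from outside, world axes, zero at the start; "torque": the same for the moment, N m; "gripper_width": opening from 0.0 (shut) to 1.0 (fully open).
Only numpy, scipy, OpenCV 4.12 (cv2) and the standard library are available. Lean on these libraries where they do the work, as an engineer would, in place of code of your own. Each camera call takes 0.05 s, during which the arm holds its last target. There are 200 camera calls.

TASK

Set the gap of the guide roller that has the red-knobbed lever: swing that lever until its roller just rests against the brass gauge and holds it, without play, against the steel fence. Let go of the lever, then check the setting by sliding the gauge by its peg along the fence, away from you, right up to the end stop. Leave the black-knobbed lever as it is.

Things in the scene. Friction and masses are not known exactly. Their poses are not given: they have to be found in the camera images.
- guide: Fixed feed guide: green base plate 250 x 135 x 12 mm, its length (x) pointing away from the robot give or take its yaw; steel fence along its left edge (face at y = +50 mm, top at z = 36 mm), dark end stop at the far end, two roller adjusters with levers on its right. Origin at bench level, under the middle of its length, 50 mm to the right (-y) of the fence face.
- end_stop (a point): Top edge of the end stop's near face, in the middle of the gauge's path: x = +110, y = +35, z = 34 mm in the guide's frame. The gauge's far end comes to rest against this face.
- red_pivot (a point): Hex bolt head on the upright pivot of the red-knobbed adjuster, at x = +30, y = 0, z = 47 mm in the guide's frame. This eccentric bolt carries a free-running dark roller 40 mm in diameter (z = 14 to 32 mm) under the lever. The like pivot of the black-knobbed adjuster is at x = -80, y = 0 mm.
- red_adjuster (a joint): Angle q of the red adjuster (rad, 0 to 1.6, starts below 0.25), anticlockwise from above. The lever points along q - 2.47 rad in the guide's frame (at q = 0.9 straight to -y). Gap roller to fence = 30 - 12 sin(q - 0.9) mm: 39 mm at 0; at 0.9 it equals the 30 mm gauge, which then stops the lever. Turning takes about 0.05 N m; it stays where it is left.
- red_adjuster_knob (a point): Centre of the red upright knob on the end of the red lever, 85 mm from the pivot: 18 mm diameter, 48 mm high (z = 42 to 90 mm above the bench; this point at 66 mm), to be pinched from above or pushed. It does not spin on the lever; the lever bar under it is 11 mm thick.
- black_adjuster (a joint): Angle (rad) of the like adjuster with the black knob, nearer the robot. To be left as it is; it starts between 0 and 0.25.
- gauge_peg (a point): Grip point (66 mm above the bench) on the upright peg, 16 mm diameter, z = 37 to 90 mm, on the middle of the loose brass gauge: a bar 80 mm long (its x, along the fence), 30 mm thick, 22 mm high, 0.25 kg, oiled, slides with a few N, standing in the gap up to 5 mm off the fence. Peg in the guide's frame: starts near x = +26 mm; y = +35 mm when flat against the fence; x = +70 mm when at the end stop.

How it is judged:
By the outcome, as a careful person would: the job done as asked, in the order asked, and still so for the second after the job is handed in, with the robot touching nothing.
It also fails if it takes over 38 s, if anything falls off the work surface, if the arm or the gripper's body presses on something with over 40 N, if the wrist force passes 120 N, or if a joint passes its speed limit or range.

## Working session

There is one attempt and no reset: what is moved stays moved. The work goes in short steps, Python scripts to look and compute and a tool call to move; the robot and the scene stay as the last step left them, time stands still between calls to the robot, and variables do not carry over. Pictures are saved under pics/ and viewed, about 8 in all and at most 12, crops included, and the job is handed in when it is done.

Besides the shell and the picture viewer there is one more tool, called after "Request:" as name(argument=value, ...), one argument or row to a line, values as JSON. jog_arm: Moves the arm, as the interface text tells. Shift numbers are shares of 20 cm and turn numbers shares of 180 degrees, none past 1 either way. Its arguments: {"type":"object","properties":{"plan":{"type":"array","items":{"type":"object","properties":{"x":{"type":"number","minimum":-1,"maximum":1},"y":{"type":"number","minimum":-1,"maximum":1},"z":{"type":"number","minimum":-1,"maximum":1},"wx":{"type":"number","minimum":-1,"maximum":1},"wy":{"type":"number","minimum":-1,"maximum":1},"wz":{"type":"number","minimum":-1,"maximum":1}}}},"hand":{"type":"number"},"grip_force":{"type":"number"}},"required":["plan"]}

```bash
mkdir -p pics; cat > h.py <<'E'
import numpy as np, cv2
from station import monitor, cams, bot, finder
def ray(cam,uv,C=None):
    C=C or cams.get_calibration(cam)
    K=np.array([[C['fx'],0,C['cx']],[0,C['fy'],C['cy']],[0,0,1]])
    p=cv2.undistortPoints(np.array([[uv]],float),K,np.array(C['distortion'],float))[0,0]
    E=np.array(C['extrinsics']);R=E[:3,:3];t=E[:3,3]
    return -R.T@t, R.T@np.array([p[0],p[1],1])
def atz(cam,uv,z):
    o,d=ray(cam,uv); return o+d*(z-o[2])/d[2]
def tri(rs):
    A=0;b=0
    for o,d in rs:
        d=d/np.linalg.norm(d);P=np.eye(3)-np.outer(d,d);A=A+P;b=b+P@o
    x=np.linalg.solve(A,b)
    return x,[float(np.linalg.norm(np.cross(x-o,d/np.linalg.norm(d)))) for o,d in rs]
def save(cam,name):
    im=cams.read_camera(cam);cv2.imwrite('pics/'+name,im[:,:,::-1]);return im
E
python3 - <<'E'
from h import *
print(monitor.get_obs())
for c in ['scene','top']:
    save(c,c+'0.png')
    for n in ['guide','end_stop','red_pivot','red_adjuster_knob','gauge_peg','black_adjuster']:
        r=finder.place_of(c,n)[:2]
        print(c,n,[(np.round(x['location'],1),round(x['confidence'],2)) for x in r])
    C=cams.get_calibration(c);print(C['fx'],np.round(ray(c,(320,200))[0],3))
E
```

```text
{'t': 0.0, 'q': array([ 1.00691819,  0.47779984,  0.02234472,  1.55643905, -0.01152735,
        1.10930678, -0.0830928 ]), 'joint_vel': array([-0.00082952,  0.00075321,  0.00057199, -0.0003343 , -0.0017372 ,
       -0.00071   , -0.00027205]), 'joint_torque': array([ 2.92944310e-05, -5.96446466e+01,  1.60801046e+00, -2.81198323e+01,
        1.24340269e-02,  9.18953097e-03,  8.47467419e-06]), 'eef_pos': array([ 0.29680865, -0.60551411,  0.19473128]), 'tool_rot': array([-8.74407551e-04,  9.74143676e-01,  2.25927567e-01, -2.61080873e-04]), 'contact_force': array([-0.01663894,  0.52491696, -0.2793298 ]), 'torque': array([ 0.03532857,  0.02882503, -0.02248073]), 'gripper_width': 1.0005385680811336}
scene guide [(array([297.8, 223.1]), 0.75)]
scene end_stop [(array([241.9, 189. ]), 0.98)]
scene red_pivot [(array([283.2, 195.1]), 0.68)]
scene red_adjuster_knob [(array([331.6, 188.7]), 0.94), (array([283.8, 197.9]), 0.53)]
scene gauge_peg [(array([284.9, 195.7]), 0.67), (array([271.1, 196.8]), 0.61)]Traceback (most recent call last):
  File "<stdin>", line 6, in <module>
ValueError: it knows: end_stop, gauge_peg, guide, red_adjuster_knob, red_pivot
```

View pics/scene0.png

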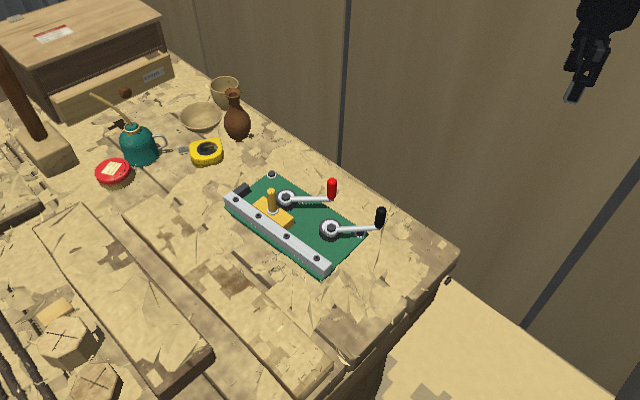

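Scene view: red knob at about (332,188), red pivot (285,198), peg (271,197), end stop (242,189) and black knob (380,215). The detections agree, except that the best peg report lies on the pivot.

```bash
python3 - <<'E'
from h import *
save('top','top0.png')
for n in ['guide','end_stop','red_pivot','red_adjuster_knob','gauge_peg']:
    r=finder.place_of('top',n)[:3]
    print('top',n,[(np.round(x['location'],1),round(x['confidence'],2)) for x in r])
for c in ['scene','top']:
    C=cams.get_calibration(c);print(C['fx'],np.round(ray(c,(320,200))[0],3))
S={'guide':(297.8,223.1),'end_stop':(241.9,189),'red_pivot':(283.2,195.1),'red_adjuster_knob':(331.6,188.7),'gauge_peg':(271.1,196.8)}
for n,s in S.items():
    for x in finder.place_of('top',n)[:2]:
        print(n,[np.round(v,4) for v in tri([ray('scene',s),ray('top',x['location'])])])
E
```

```text
top guide [(array([300.2, 205.9]), 0.64)]
top end_stop [(array([285.2, 157.4]), 0.71)]
top red_pivot [(array([304.3, 191.2]), 0.73)]
top red_adjuster_knob [(array([326.9, 216.7]), 0.57)]
top gauge_peg [(array([286.4, 190.5]), 0.91)]
469.2968694379797 [0.134 0.15  0.697]
377.74883050496396 [ 0.477 -0.224  0.919]
guide [array([ 0.5483, -0.2238, -0.0065]), array([0.0009, 0.0009])]
end_stop [array([ 0.66  , -0.1849,  0.0331]), array([0.0003, 0.0003])]
red_pivot [array([ 0.5832, -0.2286,  0.0418]), array([0.0047, 0.0047])]
red_adjuster_knob [array([ 0.5199, -0.2847,  0.0656]), array([0.0005, 0.0005])]
gauge_peg [array([ 0.5774, -0.1907,  0.0719]), array([0.0008, 0.0008])]
```

View pics/top0.png

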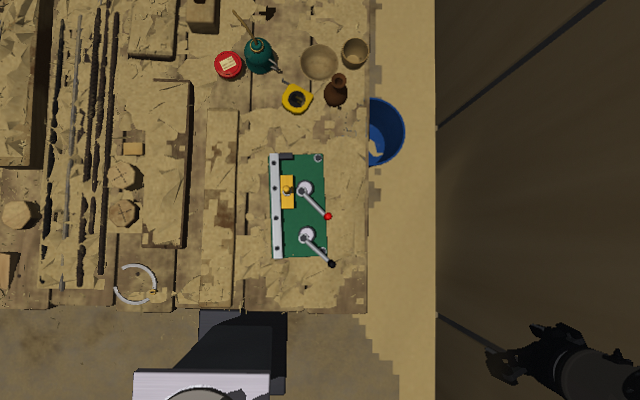

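Top view: peg at (286,190), red knob (327,216), red pivot (304,191), end stop (285,157). The fence runs from (270,154) to (276,258), so the yaw is slightly positive. The triangulated heights and the lever length of about 85 mm fit the text. I'll move above the work now, turning tool y to the push direction.

Request:
jog_arm(
  plan=[
    {"x": 0.84, "y": -0.55, "z": -0.1, "wz": -0.11},
    {"x": 0.84, "y": -0.55, "z": -0.1, "wz": -0.11},
    {"x": 0.84, "y": -0.55, "z": -0.1, "wz": -0.11},
    {"x": 0.84, "y": -0.55, "z": -0.1, "wz": -0.11},
    {"x": 0.84, "y": -0.55, "z": -0.1, "wz": -0.11},
    {"x": 0.84, "y": -0.55, "z": -0.1, "wz": -0.11},
  ],
  hand=-1,
)

```text
invalid input at $.plan[0]: expected keys x, y, z, wx, wy, wz
```

Request:
jog_arm(
  plan=[
    {"x": 0.84, "y": -0.55, "z": -0.1, "wx": 0, "wy": 0, "wz": -0.11},
    {"x": 0.84, "y": -0.55, "z": -0.1, "wx": 0, "wy": 0, "wz": -0.11},
    {"x": 0.84, "y": -0.55, "z": -0.1, "wx": 0, "wy": 0, "wz": -0.11},
    {"x": 0.84, "y": -0.55, "z": -0.1, "wx": 0, "wy": 0, "wz": -0.11},
    {"x": 0.84, "y": -0.55, "z": -0.1, "wx": 0, "wy": 0, "wz": -0.11},
    {"x": 0.84, "y": -0.55, "z": -0.1, "wx": 0, "wy": 0, "wz": -0.11},
  ],
  hand=-1,
)

```text
t: 1.35
eef_pos: [0.4058, -0.4257, 0.2169]
tool_rot: [-0.0, 0.919, 0.395, 0.002]
contact_force: [1.1, 1.2, 0.1]
gripper_width: 0.144
```

Request:
jog_arm(
  plan=[
    {"x": 0.92, "y": -0.23, "z": 0, "wx": 0, "wy": 0, "wz": -0.11},
    {"x": 0.92, "y": -0.23, "z": 0, "wx": 0, "wy": 0, "wz": -0.11},
    {"x": 0.92, "y": -0.23, "z": 0, "wx": 0, "wy": 0, "wz": -0.11},
    {"x": 0.92, "y": -0.23, "z": 0, "wx": 0, "wy": 0, "wz": -0.11},
    {"x": 0.92, "y": -0.23, "z": 0, "wx": 0, "wy": 0, "wz": -0.11},
    {"x": 0.92, "y": -0.23, "z": 0, "wx": 0, "wy": 0, "wz": -0.11},
    {"x": 0.92, "y": -0.23, "z": 0, "wx": 0, "wy": 0, "wz": -0.11},
  ],
)

```text
t: 1.93
eef_pos: [0.5002, -0.2583, 0.218]
tool_rot: [0.0, 0.836, 0.549, 0.003]
contact_force: [-1.0, -0.7, -1.0]
gripper_width: -0.001
```

```bash
cat > look.py <<'E'
import sys
from h import *
nm=sys.argv[1]
o=monitor.get_obs();print(round(o['t'],2),np.round(o['eef_pos'],4),np.round(o['tool_rot'],4),np.round(o['q'],2),np.round(o['contact_force'],1))
print('cam',np.round(ray('wrist',(320,200))[0],3))
C=cams.get_calibration('wrist');save('wrist',nm)
Z={'end_stop':.034,'red_pivot':.047,'red_adjuster_knob':.066,'gauge_peg':.066}
for n,z in Z.items():
    for x in finder.place_of('wrist',n)[:2]:
        r=ray('wrist',x['location'],C);p=r[0]+r[1]*(z-r[0][2])/r[1][2]
        print(n,np.round(x['location'],1),round(x['confidence'],2),np.round(p,4))
E
python3 look.py w1.png
```

```text
1.93 [ 0.5002 -0.2583  0.218 ] [1.000e-04 8.356e-01 5.493e-01 2.800e-03] [ 0.6   0.29 -0.28  1.79  0.08  1.07 -0.12] [-1.  -0.7 -1. ]
cam [ 0.532 -0.184  0.396]
end_stop [433.2  38. ] 0.71 [ 0.6599 -0.183   0.034 ]
red_pivot [379.4 112.7] 0.71 [ 0.5808 -0.2299  0.047 ]
red_pivot [433.9  36.3] 0.34 [ 0.6564 -0.1818  0.047 ]
red_adjuster_knob [347.4 185.5] 0.61 [ 0.5193 -0.2863  0.066 ]
gauge_peg [367.4  75.4] 0.68 [ 0.5795 -0.1893  0.066 ]
```

View pics/w1.png

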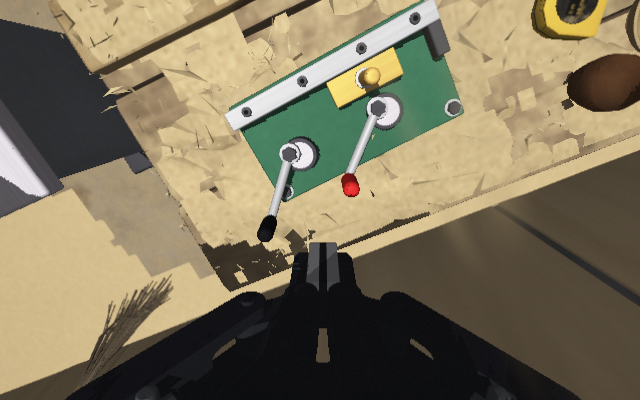

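Wrist view: peg top at (370,75), red pivot (378,107), red knob (350,185), fence bolts (246,112) to (415,18), end stop (437,40). The detections match. I'll fit the guide's yaw from the fence bolts.

```bash
python3 - <<'E'
from h import *
im=cv2.imread('pics/w1.png');t=cv2.imread('pics/top0.png')
C=cams.get_calibration('wrist')
a=[]
for uv in [(246,112),(302,81),(361,48),(415,18)]:
    r=ray('wrist',uv,C);a.append((r[0]+r[1]*(.038-r[0][2])/r[1][2]))
a=np.array(a);print(np.round(a,4),'yaw',np.degrees(np.arctan2(*(a[-1]-a[0])[[1,0]])))
# top: fence bright column centre per row
g=t.astype(float).min(2)
pts=[]
for v in range(164,250,4):
    row=g[v,262:286]; w=(row>150)
    if w.sum()>3: pts.append(atz('top',(262+np.mean(np.nonzero(w)[0]),v),.036)[:2])
pts=np.array(pts);k=np.polyfit(pts[:,0],pts[:,1],1);print(len(pts),k,np.degrees(np.arctan(k[0])),'resid',np.std(pts[:,1]-np.polyval(k,pts[:,0])))
E
```

```text
[[ 0.4455 -0.1756  0.038 ]
 [ 0.5155 -0.1714  0.038 ]
 [ 0.5851 -0.1669  0.038 ]
 [ 0.6451 -0.1633  0.038 ]] yaw 3.527847173126166
21 [ 0.06887256 -0.20301306] 3.9398853228889945 resid 0.0005583803644221932
```

Yaw is about 3.6° by both views. That puts the guide origin at (.552,-.225), the pivot at (.582,-.2245) and q at about 0.04. I'll descend behind the knob, with the fingers shut.

Request:
jog_arm(
  plan=[
    {"x": -0.085, "y": -0.032, "z": 0.2, "wx": 0, "wy": 0, "wz": 0},
    {"x": -0.085, "y": -0.032, "z": 0.4, "wx": 0, "wy": 0, "wz": 0},
    {"x": -0.085, "y": -0.032, "z": 0.6, "wx": 0, "wy": 0, "wz": 0},
    {"x": -0.085, "y": -0.032, "z": 0.75, "wx": 0, "wy": 0, "wz": 0},
    {"x": -0.085, "y": -0.032, "z": 0.83, "wx": 0, "wy": 0, "wz": 0},
    {"x": -0.085, "y": -0.032, "z": 0.83, "wx": 0, "wy": 0, "wz": 0},
    {"x": -0.085, "y": -0.032, "z": 0.83, "wx": 0, "wy": 0, "wz": 0},
  ],
)

```text
t: 2.77
eef_pos: [0.4851, -0.2754, 0.0511]
tool_rot: [-0.001, 0.838, 0.545, 0.002]
contact_force: [-0.7, -0.7, 0.9]
gripper_width: -0.002
```

```bash
python3 look.py w2.png
```

```text
2.77 [ 0.4851 -0.2754  0.0511] [-6.000e-04  8.381e-01  5.455e-01  1.600e-03] [ 0.6   0.48 -0.24  1.95  0.16  0.73 -0.15] [-0.7 -0.7  0.9]
cam [ 0.518 -0.202  0.229]
red_pivot [443.8  83. ] 0.7 [ 0.5805 -0.2252  0.047 ]
red_adjuster_knob [386.5 230.8] 0.87 [ 0.5211 -0.2859  0.066 ]
red_adjuster_knob [377.1 104.3] 0.21 [ 0.5407 -0.2189  0.066 ]
gauge_peg [433.5  10.7] 0.8 [ 0.5788 -0.1908  0.066 ]
```

View pics/w2.png

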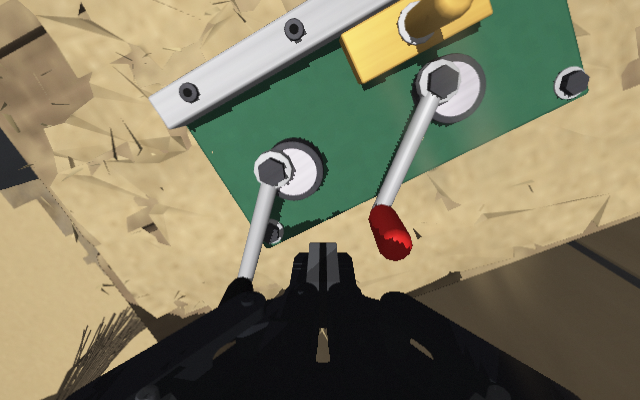

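The finger stands behind the knob, with clearance. The knob is at about (390,232) and the pivot at (444,83). I'll push along tool y, first the free part.

Request:
jog_arm(
  plan=[
    {"x": 0, "y": 0.05, "z": 0, "wx": 0, "wy": 0, "wz": 0},
    {"x": 0, "y": 0.09, "z": 0, "wx": 0, "wy": 0, "wz": 0},
    {"x": 0, "y": 0.13, "z": 0, "wx": 0, "wy": 0, "wz": 0},
    {"x": 0, "y": 0.17, "z": 0, "wx": 0, "wy": 0, "wz": 0},
    {"x": 0, "y": 0.21, "z": 0, "wx": 0, "wy": 0, "wz": 0},
    {"x": 0, "y": 0.25, "z": 0, "wx": 0, "wy": 0, "wz": 0},
    {"x": 0, "y": 0.28, "z": 0, "wx": 0, "wy": 0, "wz": 0},
    {"x": 0, "y": 0.31, "z": 0, "wx": 0, "wy": 0, "wz": 0},
    {"x": 0, "y": 0.33, "z": 0, "wx": 0, "wy": 0, "wz": 0},
    {"x": 0, "y": 0.33, "z": 0, "wx": 0, "wy": 0, "wz": 0},
  ],
)

```text
t: 3.85
eef_pos: [0.5494, -0.3035, 0.0543]
tool_rot: [0.003, 0.838, 0.546, 0.003]
contact_force: [0.2, -3.4, 5.7]
gripper_width: 0.001
```

```bash
python3 look.py w3.png
```

```text
3.85 [ 0.5494 -0.3035  0.0543] [0.0027 0.8379 0.5458 0.0034] [ 0.58  0.56 -0.23  1.78  0.16  0.81 -0.15] [ 0.2 -3.4  5.7]
cam [ 0.581 -0.229  0.232]
red_pivot [314.8  85.3] 0.74 [ 0.5799 -0.2257  0.047 ]
red_adjuster_knob [333.7 235.7] 0.94 [ 0.5561 -0.306   0.066 ]
gauge_peg [281.9  11.7] 0.64 [ 0.5793 -0.1904  0.066 ]
```

View pics/w3.png

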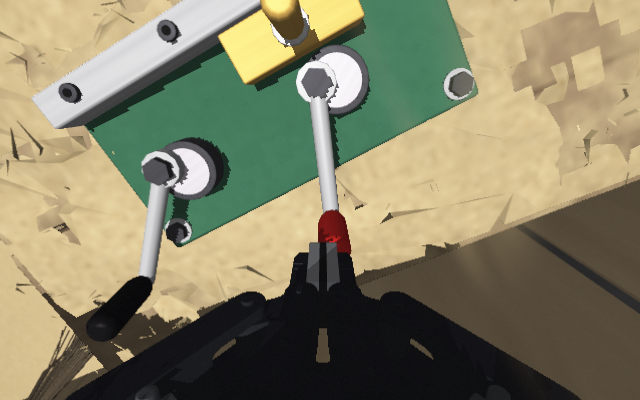

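The picture looks odd: the knob at (333,235) is almost in line with the fingertip at (323,243), and the finger has been lifted 3 mm. I'll check with projections and another view before pushing on.

```bash
python3 - <<'E'
from h import *
def proj(cam,P):
    C=cams.get_calibration(cam);E=np.array(C['extrinsics']);K=np.array([[C['fx'],0,C['cx']],[0,C['fy'],C['cy']],[0,0,1]])
    return cv2.projectPoints(np.array([P],float),cv2.Rodrigues(E[:3,:3])[0],E[:3,3],K,np.array(C['distortion'],float))[0][0,0].round(1)
o=monitor.get_obs();p=o['eef_pos']
print('tcp',proj('wrist',p),p,o['contact_force'],o['torque'])
a=save('scene','s3.png');print(proj('scene',p))
t=save('top','t3.png');print(proj('top',p))
for c in ['scene','top']:print([(x['location'],x['confidence']) for x in finder.place_of(c,'red_adjuster_knob')[:1]])
u=a[120:270,230:430];v=t[150:270,260:360];w=cv2.imread('pics/w3.png')[180:290,250:410,::-1]
f=lambda i:cv2.resize(i,(400,300),interpolation=cv2.INTER_CUBIC)
cv2.imwrite('pics/c3.png',np.vstack([np.hstack([f(u),f(v)]),np.hstack([f(w),f(w)*0])])[:,:,::-1])
E
```

```text
tcp [321.5 228. ] [ 0.54850506 -0.30318165  0.05439718] [ 0.2521499  -0.84783323  5.19378486] [-0.42291063 -0.07292193 -0.02336629]
[326.9 179.7]
[335.  204.9]
[([326.8, 172.9], 0.92)]
[]
```

View pics/c3.png

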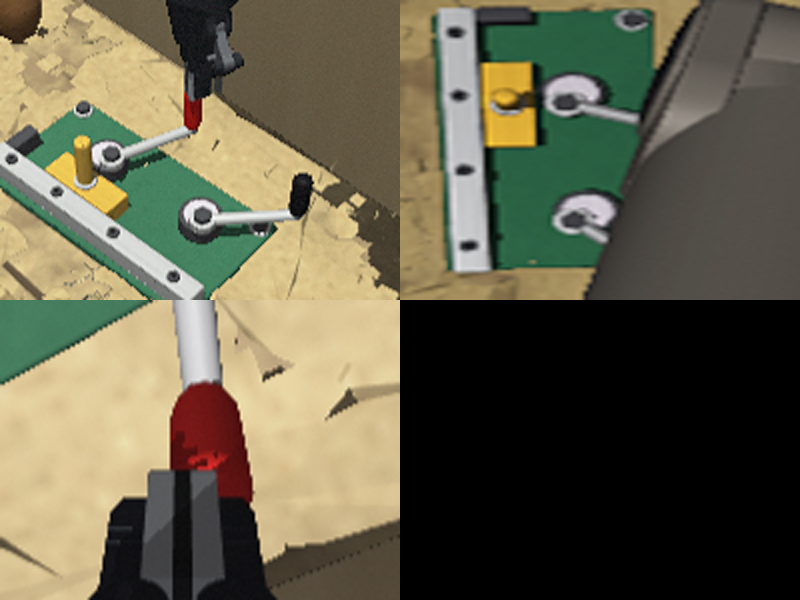

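```bash
cat >> h.py <<'E'
def proj(cam,P):
    C=cams.get_calibration(cam);E=np.array(C['extrinsics']);K=np.array([[C['fx'],0,C['cx']],[0,C['fy'],C['cy']],[0,0,1]])
    return cv2.projectPoints(np.array(P,float).reshape(-1,1,3),cv2.Rodrigues(E[:3,:3])[0],E[:3,3],K,np.array(C['distortion'],float))[0][:,0].round(1)
E
python3 - <<'E'
from h import *
s=np.array([.2968,-.6055,.1947])
print('start scene',proj('scene',[s,s+[0,0,.02],s+[0,0,.04]]).tolist())
p=monitor.get_obs()['eef_pos']
print('now wrist',proj('wrist',[p,p+[0,0,.01],p+[0,0,.02],p+[0,0,.036]]).tolist())
print('now scene',proj('scene',[p,p+[0,0,.02],p+[0,0,.036]]).tolist())
k=np.array([.556,-.306,0])
print('knob wrist base/mid/top',proj('wrist',[k+[0,0,.042],k+[0,0,.066],k+[0,0,.09]]).tolist(),'scene',proj('scene',[k+[0,0,.042],k+[0,0,.066],k+[0,0,.09]]).tolist())
a=cv2.imread('pics/scene0.png')[0:130,540:640];b=cv2.imread('pics/s3.png')[110:210,290:370]
cv2.imwrite('pics/c4.png',np.hstack([cv2.resize(a,(400,520),interpolation=0),cv2.resize(b,(400,520),interpolation=0)]))
E
```

```text
start scene [[556.5, 108.8], [561.2, 99.2], [566.1, 89.3]]
now wrist [[321.5, 227.9], [321.6, 235.0], [321.7, 242.9], [321.9, 257.4]]
now scene [[326.9, 179.8], [327.2, 172.3], [327.4, 166.2]]
knob wrist base/mid/top [[333.6, 219.4], [335.4, 235.5], [337.6, 256.2]] scene [[325.0, 181.5], [325.2, 172.7], [325.5, 163.5]]
```

View pics/c4.png

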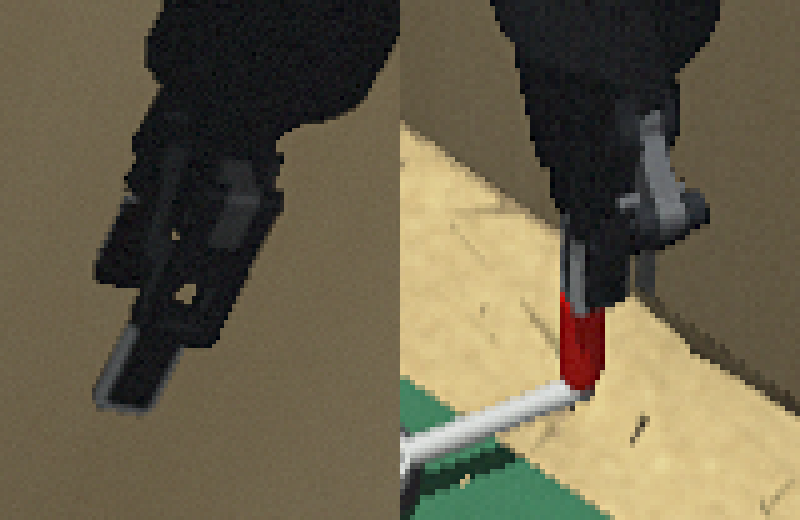

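The visible shut fingertips end about 20 mm short of the projected TCP, in both the wrist and scene views. So the finger was riding on the knob's top edge instead of pushing its side. I'll lift, back off, go lower and push again.

Request:
jog_arm(
  plan=[
    {"x": 0, "y": -0.02, "z": -0.05, "wx": 0, "wy": 0, "wz": 0},
    {"x": 0, "y": -0.03, "z": -0.1, "wx": 0, "wy": 0, "wz": 0},
    {"x": 0, "y": -0.15, "z": -0.1, "wx": 0, "wy": 0, "wz": 0},
    {"x": 0, "y": -0.18, "z": -0.1, "wx": 0, "wy": 0, "wz": 0},
    {"x": 0, "y": -0.18, "z": 0, "wx": 0, "wy": 0, "wz": 0},
    {"x": 0, "y": -0.18, "z": 0.08, "wx": 0, "wy": 0, "wz": 0},
    {"x": 0, "y": -0.18, "z": 0.1, "wx": 0, "wy": 0, "wz": 0},
    {"x": 0, "y": -0.18, "z": 0.1, "wx": 0, "wy": 0, "wz": 0},
  ],
)

```text
t: 4.97
eef_pos: [0.5146, -0.2879, 0.0331]
tool_rot: [0.001, 0.838, 0.546, 0.003]
contact_force: [-0.3, 0.2, -0.7]
gripper_width: -0.002
```

```bash
cp pics/w3.png /tmp/; python3 look.py w4.png; python3 - <<'E'
from h import *
p=monitor.get_obs()['eef_pos'];print(proj('scene',p),proj('wrist',p))
s=save('scene','s4.png');w=cv2.imread('pics/w4.png')[:,:,::-1]
cv2.imwrite('pics/c5.png',np.hstack([cv2.resize(s[110:210,270:370],(400,400),interpolation=0),cv2.resize(w[80:280,220:420],(400,400))])[:,:,::-1])
E
```

```text
4.97 [ 0.5146 -0.2879  0.0331] [0.0013 0.8378 0.5459 0.0025] [ 0.58  0.55 -0.23  1.88  0.17  0.73 -0.16] [-0.3  0.2 -0.7]
cam [ 0.547 -0.214  0.211]
red_pivot [392.7  83.9] 0.69 [ 0.5807 -0.2255  0.047 ]
red_adjuster_knob [403.6 252.6] 0.79 [ 0.554  -0.3043  0.066 ]
[[333.7 199.5]] [[321.4 227.9]]
```

View pics/c5.png

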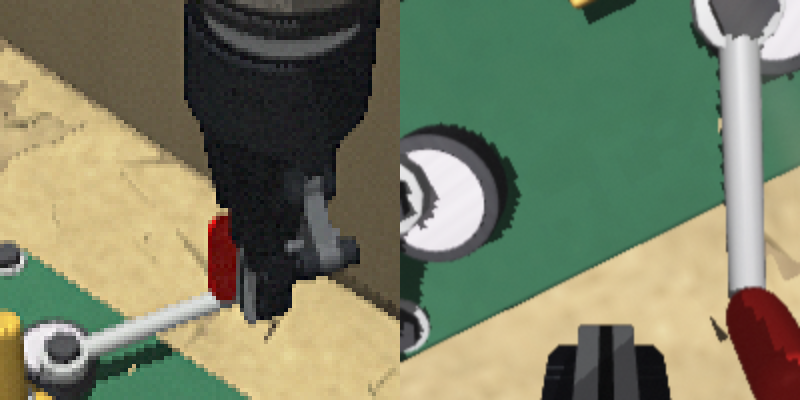

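Now the tip (left panel, about (255,320)) is beside the knob. Knob at (.554,-.304), q about 0.5. I'll push from here, slightly lower.

Request:
jog_arm(
  plan=[
    {"x": 0.01, "y": 0.03, "z": 0.03, "wx": 0, "wy": 0, "wz": 0},
    {"x": 0.02, "y": 0.07, "z": 0.03, "wx": 0, "wy": 0, "wz": 0},
    {"x": 0.02, "y": 0.1, "z": 0.03, "wx": 0, "wy": 0, "wz": 0},
    {"x": 0.02, "y": 0.13, "z": 0.03, "wx": 0, "wy": 0, "wz": 0},
    {"x": 0.02, "y": 0.16, "z": 0.03, "wx": 0, "wy": 0, "wz": 0},
    {"x": 0.02, "y": 0.19, "z": 0.03, "wx": 0, "wy": 0, "wz": 0},
    {"x": 0.02, "y": 0.21, "z": 0.03, "wx": 0, "wy": 0, "wz": 0},
    {"x": 0.02, "y": 0.21, "z": 0.03, "wx": 0, "wy": 0, "wz": 0},
    {"x": 0.02, "y": 0.21, "z": 0.03, "wx": 0, "wy": 0, "wz": 0},
  ],
)

```text
t: 6.02
eef_pos: [0.5567, -0.3026, 0.0293]
tool_rot: [0.003, 0.838, 0.546, 0.004]
contact_force: [-0.3, -0.0, -0.0]
gripper_width: 0.003
```

```bash
python3 look.py w5.png
```

```text
6.02 [ 0.5567 -0.3026  0.0293] [0.0034 0.838  0.5457 0.0036] [ 0.56  0.6  -0.22  1.78  0.18  0.77 -0.16] [-0.3 -0.  -0. ]
cam [ 0.588 -0.228  0.207]
red_pivot [300.7  91.4] 0.61 [ 0.5799 -0.225   0.047 ]
red_adjuster_knob [367.9 250.6] 0.78 [ 0.5795 -0.3081  0.066 ]
gauge_peg [258.6   7.4] 0.6 [ 0.5791 -0.1903  0.066 ]
```

Knob at q≈0.83. Now small steps, watching the force.

Request:
jog_arm(
  plan=[
    {"x": 0, "y": 0.01, "z": 0, "wx": 0, "wy": 0, "wz": 0},
    {"x": 0, "y": 0.02, "z": 0, "wx": 0, "wy": 0, "wz": 0},
    {"x": 0, "y": 0.02, "z": 0, "wx": 0, "wy": 0, "wz": 0},
  ],
)

```text
t: 6.52
eef_pos: [0.5601, -0.3039, 0.0295]
tool_rot: [0.003, 0.838, 0.546, 0.004]
contact_force: [0.6, 0.8, -0.6]
gripper_width: -0.001
```

Request:
jog_arm(
  plan=[
    {"x": 0, "y": 0.01, "z": 0, "wx": 0, "wy": 0, "wz": 0},
    {"x": 0, "y": 0.01, "z": 0, "wx": 0, "wy": 0, "wz": 0},
  ],
)

```text
t: 6.68
eef_pos: [0.5622, -0.3046, 0.0294]
tool_rot: [0.003, 0.838, 0.546, 0.004]
contact_force: [0.1, 0.3, 0.5]
gripper_width: 0.001
```

Request:
jog_arm(
  plan=[
    {"x": 0, "y": 0.008, "z": 0, "wx": 0, "wy": 0, "wz": 0},
    {"x": 0, "y": 0.008, "z": 0, "wx": 0, "wy": 0, "wz": 0},
  ],
)

```text
t: 6.85
eef_pos: [0.5638, -0.3052, 0.0293]
tool_rot: [0.003, 0.838, 0.546, 0.004]
contact_force: [-0.4, 0.7, 0.1]
gripper_width: -0.001
```

```bash
python3 look.py w6.png
```

```text
6.85 [ 0.5638 -0.3052  0.0293] [0.003  0.8378 0.5459 0.0036] [ 0.56  0.61 -0.22  1.76  0.18  0.78 -0.16] [-0.4  0.7  0.1]
cam [ 0.596 -0.231  0.207]
red_pivot [287.8  92.1] 0.74 [ 0.5812 -0.2254  0.047 ]
red_adjuster_knob [364.2 249.7] 0.6 [ 0.5852 -0.3095  0.066 ]
gauge_peg [240.1   5.3] 0.59 [ 0.5799 -0.1893  0.066 ]
```

Request:
jog_arm(
  plan=[
    {"x": 0, "y": 0.006, "z": 0, "wx": 0, "wy": 0, "wz": 0},
    {"x": 0, "y": 0.006, "z": 0, "wx": 0, "wy": 0, "wz": 0},
  ],
)

```text
t: 7.27
eef_pos: [0.5647, -0.3055, 0.0294]
tool_rot: [0.003, 0.838, 0.546, 0.004]
contact_force: [-0.9, 0.8, 0.4]
gripper_width: 0.001
```

Request:
jog_arm(
  plan=[
    {"x": 0, "y": 0.005, "z": 0, "wx": 0, "wy": 0, "wz": 0},
    {"x": 0, "y": 0.005, "z": 0, "wx": 0, "wy": 0, "wz": 0},
  ],
)

```text
t: 7.43
eef_pos: [0.5654, -0.3056, 0.0294]
tool_rot: [0.003, 0.838, 0.546, 0.003]
contact_force: [-2.5, 2.3, 1.3]
gripper_width: 0.002
```

Request:
jog_arm(
  plan=[
    {"x": 0, "y": 0.005, "z": 0, "wx": 0, "wy": 0, "wz": 0},
    {"x": 0, "y": 0.005, "z": 0, "wx": 0, "wy": 0, "wz": 0},
  ],
)

```text
t: 7.6
eef_pos: [0.5662, -0.3056, 0.0294]
tool_rot: [0.002, 0.838, 0.546, 0.003]
contact_force: [-4.1, 3.9, 1.8]
gripper_width: -0.004
```

Request:
jog_arm(
  plan=[
    {"x": 0, "y": 0.008, "z": 0, "wx": 0, "wy": 0, "wz": 0},
    {"x": 0, "y": 0.008, "z": 0, "wx": 0, "wy": 0, "wz": 0},
  ],
)

```text
t: 7.77
eef_pos: [0.5673, -0.3057, 0.0293]
tool_rot: [0.002, 0.838, 0.546, 0.003]
contact_force: [-4.3, 3.5, 3.5]
gripper_width: -0.002
```

```bash
python3 look.py w7.png
```

```text
7.77 [ 0.5673 -0.3057  0.0293] [0.0015 0.8376 0.5462 0.003 ] [ 0.56  0.62 -0.22  1.75  0.18  0.79 -0.16] [-4.3  3.5  3.5]
cam [ 0.599 -0.231  0.207]
end_stop [366.5 247.3] 0.36 [ 0.5882 -0.3269  0.034 ]
red_pivot [277.7  92.4] 0.58 [ 0.5801 -0.2241  0.047 ]
red_adjuster_knob [365.6 249.8] 0.69 [ 0.5894 -0.3104  0.066 ]
gauge_peg [231.9   8.2] 0.78 [ 0.5799 -0.1895  0.066 ]
```

View pics/w7.png

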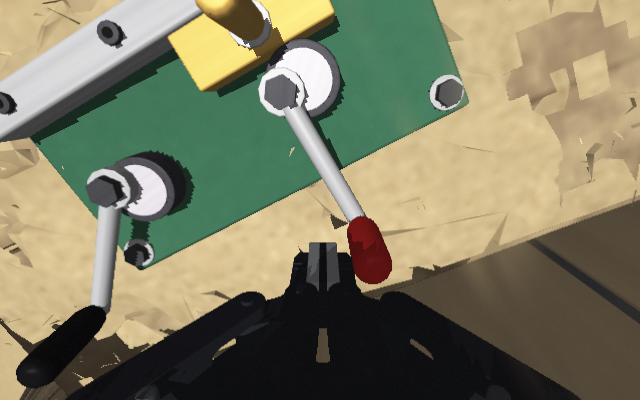

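The roller bears on the gauge. The red lever goes from the pivot (281,90) to the knob (368,248), and the force (about 6 N) shows it stopped at q≈0.9. I'll let go and rise.

Request:
jog_arm(
  plan=[
    {"x": 0, "y": -0.05, "z": 0, "wx": 0, "wy": 0, "wz": 0},
    {"x": 0, "y": -0.12, "z": 0, "wx": 0, "wy": 0, "wz": 0},
    {"x": 0, "y": -0.14, "z": -0.1, "wx": 0, "wy": 0, "wz": 0},
    {"x": 0, "y": -0.14, "z": -0.3, "wx": 0, "wy": 0, "wz": 0},
    {"x": 0, "y": -0.14, "z": -0.45, "wx": 0, "wy": 0, "wz": 0},
    {"x": 0, "y": -0.14, "z": -0.5, "wx": 0, "wy": 0, "wz": 0},
    {"x": 0, "y": -0.14, "z": -0.5, "wx": 0, "wy": 0, "wz": 0},
  ],
)

```text
t: 8.6
eef_pos: [0.544, -0.2965, 0.1331]
tool_rot: [0.005, 0.838, 0.546, 0.005]
contact_force: [0.7, -0.8, -0.4]
gripper_width: 0.001
```

```bash
python3 look.py w8.png
```

```text
8.6 [ 0.544  -0.2965  0.1331] [0.0055 0.8378 0.5459 0.0052] [ 0.59  0.45 -0.25  1.75  0.13  0.94 -0.13] [ 0.7 -0.8 -0.4]
cam [ 0.575 -0.221  0.311]
red_pivot [326.1  92.6] 0.62 [ 0.5804 -0.2263  0.047 ]
red_adjuster_knob [375.9 187.9] 0.9 [ 0.5876 -0.3104  0.066 ]
gauge_peg [301.9  45.3] 0.96 [ 0.5771 -0.1899  0.066 ]
gauge_peg [325.8  89.9] 0.38 [ 0.5805 -0.2241  0.066 ]
```

Released. The knob reads q≈0.91 and hasn't sprung back. Next I'll move behind the peg and turn tool y along the fence.

Request:
jog_arm(
  plan=[
    {"x": 0.2, "y": -0.08, "z": 0, "wx": 0, "wy": 0, "wz": -0.04},
    {"x": 0.35, "y": -0.15, "z": 0, "wx": 0, "wy": 0, "wz": -0.08},
    {"x": 0.475, "y": -0.21, "z": 0, "wx": 0, "wy": 0, "wz": -0.12},
    {"x": 0.475, "y": -0.21, "z": 0, "wx": 0, "wy": 0, "wz": -0.152},
    {"x": 0.475, "y": -0.21, "z": 0, "wx": 0, "wy": 0, "wz": -0.152},
    {"x": 0.475, "y": -0.21, "z": 0, "wx": 0, "wy": 0, "wz": -0.152},
  ],
)

```text
t: 9.35
eef_pos: [0.5393, -0.1909, 0.1264]
tool_rot: [0.0, 0.686, 0.728, 0.002]
contact_force: [0.1, -0.2, 1.7]
gripper_width: 0.003
```

```bash
python3 look.py w9.png
```

```text
9.35 [ 0.5393 -0.1909  0.1264] [4.000e-04 6.860e-01 7.276e-01 1.700e-03] [ 0.54  0.41 -0.38  1.85  0.19  0.91  0.12] [ 0.1 -0.2  1.7]
cam [ 0.534 -0.11   0.304]
end_stop [454.8 183.6] 0.82 [ 0.6584 -0.183   0.034 ]
red_pivot [366.7 230.2] 0.79 [ 0.5818 -0.2273  0.047 ]
gauge_peg [370.9 197.1] 0.92 [ 0.5786 -0.1894  0.066 ]
```

Request:
jog_arm(
  plan=[
    {"x": 0, "y": 0, "z": 0.2, "wx": 0, "wy": 0, "wz": 0},
    {"x": 0, "y": 0, "z": 0.35, "wx": 0, "wy": 0, "wz": 0},
    {"x": 0, "y": 0, "z": 0.43, "wx": 0, "wy": 0, "wz": 0},
    {"x": 0, "y": 0, "z": 0.43, "wx": 0, "wy": 0, "wz": 0},
    {"x": 0, "y": 0, "z": 0.43, "wx": 0, "wy": 0, "wz": 0},
  ],
)

```text
t: 10.02
eef_pos: [0.5395, -0.1916, 0.0406]
tool_rot: [0.0, 0.686, 0.727, 0.002]
contact_force: [0.8, 0.2, -0.0]
gripper_width: 0.001
```

Request:
jog_arm(
  plan=[
    {"x": 0, "y": 0, "z": 0.02, "wx": 0, "wy": 0, "wz": 0},
    {"x": 0, "y": 0, "z": 0.035, "wx": 0, "wy": 0, "wz": 0},
    {"x": 0, "y": 0, "z": 0.035, "wx": 0, "wy": 0, "wz": 0},
  ],
)

```text
t: 10.27
eef_pos: [0.5401, -0.1918, 0.0343]
tool_rot: [0.001, 0.686, 0.727, 0.002]
contact_force: [-0.3, -0.0, -0.0]
gripper_width: 0.002
```

```bash
python3 look.py w10.png
```

```text
10.27 [ 0.5401 -0.1918  0.0343] [0.0008 0.6864 0.7272 0.0018] [ 0.5   0.54 -0.35  1.91  0.26  0.73  0.07] [-0.3 -0.  -0. ]
cam [ 0.535 -0.111  0.212]
end_stop [515. 223.] 0.86 [ 0.6588 -0.1822  0.034 ]
red_pivot [385.8 286.5] 0.97 [ 0.5811 -0.2234  0.047 ]
gauge_peg [397.2 250.3] 0.95 [ 0.579  -0.1881  0.066 ]
```

View pics/w10.png

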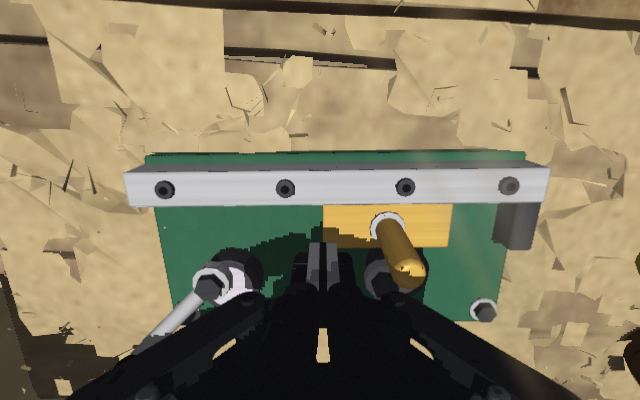

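The gauge lies flat on the fence (edge at row 205). The peg is at (397,245), the finger is behind it, and the end stop is at (515,225). I'll push along the fence.

Request:
jog_arm(
  plan=[
    {"x": 0, "y": 0.04, "z": 0, "wx": 0, "wy": 0, "wz": 0},
    {"x": 0, "y": 0.065, "z": 0, "wx": 0, "wy": 0, "wz": 0},
    {"x": 0, "y": 0.085, "z": 0, "wx": 0, "wy": 0, "wz": 0},
    {"x": 0, "y": 0.105, "z": 0, "wx": 0, "wy": 0, "wz": 0},
    {"x": 0, "y": 0.125, "z": 0, "wx": 0, "wy": 0, "wz": 0},
    {"x": 0, "y": 0.145, "z": 0, "wx": 0, "wy": 0, "wz": 0},
    {"x": 0, "y": 0.165, "z": 0, "wx": 0, "wy": 0, "wz": 0},
    {"x": 0, "y": 0.165, "z": 0, "wx": 0, "wy": 0, "wz": 0},
  ],
)

```text
t: 11.18
eef_pos: [0.5739, -0.1895, 0.0343]
tool_rot: [0.001, 0.686, 0.727, 0.002]
contact_force: [0.2, 0.1, 0.9]
gripper_width: 0.002
```

```bash
python3 look.py w11.png
```

```text
11.18 [ 0.5739 -0.1895  0.0343] [0.0009 0.6861 0.7275 0.0021] [ 0.47  0.58 -0.34  1.84  0.26  0.77  0.05] [0.2 0.1 0.9]
cam [ 0.569 -0.109  0.212]
end_stop [458.1 224.2] 0.63 [ 0.6578 -0.1825  0.034 ]
gauge_peg [364.  250.8] 0.62 [ 0.5956 -0.187   0.066 ]
```

Request:
jog_arm(
  plan=[
    {"x": 0, "y": 0.02, "z": 0, "wx": 0, "wy": 0, "wz": 0},
    {"x": 0, "y": 0.04, "z": 0, "wx": 0, "wy": 0, "wz": 0},
    {"x": 0, "y": 0.06, "z": 0, "wx": 0, "wy": 0, "wz": 0},
    {"x": 0, "y": 0.08, "z": 0, "wx": 0, "wy": 0, "wz": 0},
    {"x": 0, "y": 0.1, "z": 0, "wx": 0, "wy": 0, "wz": 0},
    {"x": 0, "y": 0.1, "z": 0, "wx": 0, "wy": 0, "wz": 0},
  ],
)

```text
t: 11.93
eef_pos: [0.5938, -0.1883, 0.0344]
tool_rot: [0.001, 0.686, 0.727, 0.002]
contact_force: [-0.2, -0.8, 1.0]
gripper_width: -0.004
```

Request:
jog_arm(
  plan=[
    {"x": 0, "y": 0.01, "z": 0, "wx": 0, "wy": 0, "wz": 0},
    {"x": 0, "y": 0.015, "z": 0, "wx": 0, "wy": 0, "wz": 0},
    {"x": 0, "y": 0.015, "z": 0, "wx": 0, "wy": 0, "wz": 0},
  ],
)

```text
t: 12.18
eef_pos: [0.5968, -0.1881, 0.0343]
tool_rot: [0.001, 0.686, 0.727, 0.002]
contact_force: [-0.3, 0.4, -0.2]
gripper_width: -0.001
```

```bash
python3 look.py w12.png
```

```text
12.18 [ 0.5968 -0.1881  0.0343] [0.0008 0.6861 0.7275 0.0021] [ 0.46  0.6  -0.34  1.79  0.26  0.79  0.05] [-0.3  0.4 -0.2]
cam [ 0.592 -0.107  0.212]
end_stop [421.2 223.1] 0.9 [ 0.6578 -0.1818  0.034 ]
red_pivot [291.4 288.3] 0.67 [ 0.58   -0.2242  0.047 ]
red_adjuster_knob [259.6 252.5] 0.56 [ 0.5642 -0.1897  0.066 ]
gauge_peg [362.  251.8] 0.97 [ 0.6176 -0.1863  0.066 ]
```

Request:
jog_arm(
  plan=[
    {"x": 0, "y": 0.008, "z": 0, "wx": 0, "wy": 0, "wz": 0},
    {"x": 0, "y": 0.008, "z": 0, "wx": 0, "wy": 0, "wz": 0},
  ],
)

```text
t: 12.6
eef_pos: [0.5973, -0.1883, 0.0343]
tool_rot: [0.0, 0.686, 0.727, 0.001]
contact_force: [-3.7, 0.9, 2.9]
gripper_width: -0.002
```

Request:
jog_arm(
  plan=[
    {"x": 0, "y": 0.008, "z": 0, "wx": 0, "wy": 0, "wz": 0},
    {"x": 0, "y": 0.008, "z": 0, "wx": 0, "wy": 0, "wz": 0},
  ],
)

```text
t: 12.77
eef_pos: [0.5974, -0.1884, 0.0342]
tool_rot: [-0.001, 0.686, 0.727, 0.0]
contact_force: [-6.8, 0.7, 4.7]
gripper_width: -0.004
```

It's at the stop: the force rises steeply with no movement. I'll back off and rise, then check.

Request:
jog_arm(
  plan=[
    {"x": 0, "y": -0.03, "z": 0, "wx": 0, "wy": 0, "wz": 0},
    {"x": 0, "y": -0.1, "z": 0, "wx": 0, "wy": 0, "wz": 0},
    {"x": 0, "y": -0.12, "z": -0.1, "wx": 0, "wy": 0, "wz": 0},
    {"x": 0, "y": -0.15, "z": -0.3, "wx": 0, "wy": 0, "wz": 0},
    {"x": -0.1, "y": -0.2, "z": -0.5, "wx": 0, "wy": 0, "wz": 0},
    {"x": -0.2, "y": -0.3, "z": -0.7, "wx": 0, "wy": 0, "wz": 0},
    {"x": -0.2, "y": -0.3, "z": -0.8, "wx": 0, "wy": 0, "wz": 0},
    {"x": -0.2, "y": -0.3, "z": -0.8, "wx": 0, "wy": 0, "wz": 0},
  ],
)

```text
t: 13.43
eef_pos: [0.5426, -0.2359, 0.201]
tool_rot: [0.005, 0.688, 0.726, 0.002]
contact_force: [1.3, -0.1, 0.2]
gripper_width: 0.003
```

```bash
python3 look.py w13.png; python3 - <<'E'
from h import *
for n in ['gauge_peg','red_adjuster_knob','red_pivot']:
    for c in ['scene','top']:
        if n=='gauge_peg': save(c,c+'13.png')
        print(c,n,[(np.round(x['location'],1),round(x['confidence'],2),np.round(atz(c,x['location'],.047 if 'pivot' in n else .066),4)) for x in finder.place_of(c,n)[:2]] if c=='top' or n!='gauge_peg' else '')
a=cv2.imread('pics/scene13.png')[140:290,210:410];w=cv2.imread('pics/w13.png')
cv2.imwrite('pics/c13.png',np.vstack([cv2.resize(w,(480,300)),cv2.resize(a,(480,300),interpolation=cv2.INTER_CUBIC)]))
E
```

```text
13.43 [ 0.5426 -0.2359  0.201 ] [0.0048 0.6879 0.7258 0.0019] [ 0.61  0.36 -0.38  1.74  0.15  1.06  0.22] [ 1.3 -0.1  0.2]
cam [ 0.537 -0.154  0.378]
end_stop [431.9 123.5] 0.91 [ 0.6599 -0.1845  0.034 ]
red_pivot [357.3 162.3] 0.85 [ 0.5815 -0.2282  0.047 ]
red_adjuster_knob [360.1 238.5] 0.88 [ 0.5898 -0.3095  0.066 ]
red_adjuster_knob [352.8 158.8] 0.64 [ 0.5741 -0.2206  0.066 ]
gauge_peg [396.  126.3] 0.84 [ 0.6136 -0.1861  0.066 ]
scene gauge_peg 
top gauge_peg []
scene red_adjuster_knob [(array([314.9, 163.1]), 0.96, array([ 0.5879, -0.3104,  0.066 ]))]
top red_adjuster_knob []
scene red_pivot [(array([283. , 194.4]), 0.75, array([ 0.5846, -0.2234,  0.047 ]))]
top red_pivot []
```

View pics/c13.png

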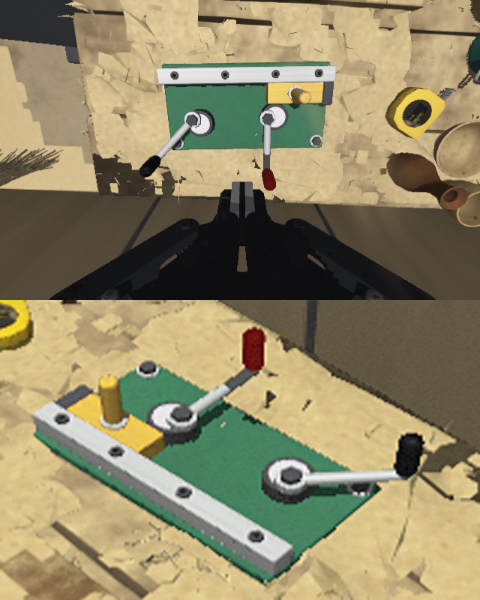

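Gauge flat on the fence, its end meeting the dark stop. Red lever straight to -y, black lever unmoved. One numeric check for any gap at the stop, then hand in.

```bash
python3 - <<'E'
from h import *
w=cv2.imread('pics/w13.png')[:,:,::-1]
for v in (118,124): print([tuple(int(c) for c in w[v,u]) for u in range(418,440,2)])
print([ (v,tuple(int(c) for c in w[v,370])) for v in range(104,118,2)])
E
```

```text
[(237, 203, 110), (237, 203, 110), (237, 204, 108), (237, 203, 108), (238, 204, 110), (238, 204, 109), (222, 180, 95), (68, 68, 70), (84, 84, 88), (84, 83, 87), (84, 82, 86)]
[(233, 197, 108), (235, 200, 109), (235, 199, 107), (234, 199, 107), (235, 200, 106), (235, 200, 106), (107, 86, 50), (78, 78, 82), (86, 84, 89), (83, 81, 87), (84, 82, 85)]
[(104, (203, 202, 204)), (106, (216, 216, 217)), (108, (213, 213, 215)), (110, (219, 181, 111)), (112, (242, 212, 114)), (114, (242, 213, 113)), (116, (241, 211, 113))]
```

No green shows between the gauge and the stop, or between the gauge and the fence.

```bash
python3 -c "
from h import *
print(bot.hand_in())"
```

```text
the job is handed in; nothing more can be done
None
```

The red lever is set against the gauge, the gauge is up against the end stop, and the job was handed in at about 13.5 s of the 38 s allowed.

- **Setting the lever:** I pushed the red knob with shut fingers. The force rose to about 6 N and the roller held the gauge against the fence; then I let go.
- **Checking the setting:** I slid the gauge along the fence by pushing its peg, until the force rose to about 7 N with no more travel. Then I backed off and lifted clear.
- **Last checks:** The pictures show no gap between gauge and stop or between gauge and fence. The black lever was never pushed and looks unmoved, but I did not measure its angle. The robot touches nothing.

**What went wrong or disagreed:**
- **First push:** The finger rode up on the knob's top edge, pressing with about 6 N. It still swung the lever part of the way. The visible fingertips end about 20 mm short of the reported TCP, so I lifted off and redid the push lower down.
- **Lever angle:** The knob readings gave 0.91 to 0.94 rad, slightly over the nominal 0.9 and within measuring noise.
- **Peg position:** The last wrist reading put the peg about 4 mm short of the reading at the stop (0.6136 against 0.6176 m). I put this down to viewing angle, because the picture shows the gauge touching the stop.
- **Top camera:** In the final check the networks found none of the parts in the top view.

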